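Pin the canister cradle to its rack

ROBOT

A 6-joint arm with a two-finger parallel gripper is mounted at the origin on the work surface. World frame = base frame: x ahead of the robot, y to its left, z up, the work surface at z = 0. Lengths are in mm, angles in rad, forces in N, time in s.
With the tool pointing down it reaches from about 300 to 775 mm from the base axis. Payload 14.6 kg.
Tool frame: the origin (TCP) lies midway between the tips of the shut fingers; the grasp point (between the pads) lies 19 mm behind it (manip.hold_point_z is the distance from the TCP to the grasp point, in mm); z points along the fingers, y is the direction in which the jaws open and shut (so a half turn about z gives the same grasp; the last joint's range is limited). The gripper opens to 94 mm and grips with 3 to 60 N. Pads are 16 mm wide; open, the fingers measure 119 mm over their backs; the gripper's body (75 mm by 177 mm) begins 78 mm behind the grasp point.
Start: joints at [1.178, 0.3, 1.521, -0, 1.321, -0.067], TCP at [176.034, 521.058, 180.346] pointing down, gripper open.
Joint ranges: [-3.03, 3.03], [-0.79, 2.21], [0.23, 2.52], [-1.04, 4.18], [0, 3.07], [-2.55, 2.55]. Speed limits (rad/s): [2.22, 2.22, 2.57, 3.14, 3.14, 3.14].

INTERFACE

Orientations are given as [roll, pitch, yaw] about the fixed x, y, z axes, in that order (R = Rz(yaw) Ry(pitch) Rx(roll)).
In Python, from cell import manip gives the robot as it stands.
- The arm moves only by the shell command python3 -m crank 'ROWS' [OPENING] [FORCE]. ROWS is JSON, a list of rows, each an object with "offset": the shift along the world's x, y, z in m, a list of three; "spin": the turn about the world's z in degrees. In form: [{"offset": [dx, dy, dz], "spin": spin}, ...]. A call has exactly 8 rows; each row is the pose to reach, as a shift and turn from the pose measured when the call began; what a row does not reach only later rows make up. A row lasts 1/12 s, in which the tool goes at most 41.7 mm and 7.16 degrees, less where a joint would pass 70% of its speed; a pose out of reach is approached as far as the arm can. A call with a gripper value outside its range is refused whole. OPENING is the opening, from 0 (shut) to 1 (fully open), set as the call begins (- or left out, the last holds). The fingers move at their own pace and stop on an object; FORCE is the grip in N (left out, the last holds). Time passes only in rows, so rows that repeat a pose let the fingers close, or fill a call up. It gives the time, the measured TCP pose, the force and the opening at its end, in the units of the state.
- manip.read_state(): the state, without advancing time (a new reading comes with each control period).
- manip.camera(name): name is "scene" or "side" or "wrist"; returns a dict with "pixels" (400x640x3 uint8, red, green, blue), "fx", "fy", "cx", "cy" (pixels), "extrinsics" (4x4, takes a point from world to camera coordinates); the wrist camera has in their place "hand_eye" (4x4, takes a point from camera to tool coordinates, whose origin is the TCP and whose axes are the flange's). Camera axes: x right, y down, z forward; pixel columns grow to the right and rows downward; lengths in mm; the calibration is good to about 2 mm. A picture is of the moment at which its call begins: read the wrist's pose just before it. There is no depth.
- manip.sign_off(): hands the job in, once; it reports no verdict.
Trained networks look in a picture, given as the dict that the camera call returned (one of the last four; its "shot" number tells which), for a name from the list of things; names that differ only in an ending like _2 or _b are one class to them, and where a whole thing is asked for, a point or a joint stands for the part that bears it (a point fixed in the world has none). Each returns a list of dicts, best first, with "conf" (0 to 1); they miss things now and then, are a little off and sometimes report something else, mostly with a low value. They report only what shows in the picture. A call takes as long as a camera call. They do not tell look-alikes from the thing itself.
- manip.search_frame(picture, name): "location" ([x, y, z] in mm, in world coordinates, good to about 4 mm: the middle of the surface that is visible of it).
- manip.masks_of(picture, name): "mask" (400x640 bool, what is visible of it).
The state is a dict: "clock": time; "joints": joint angles; "qd": joint speeds; "effort": joint torques, N m; "eef_pos": TCP position; "eef_rot": TCP orientation; "wrist_force": force on the tool from outside, world axes, zero at the start; "moment": the same for the moment, N m; "finger_gap": finger opening in mm.
Only numpy, scipy, OpenCV 4.12 (cv2) and the standard library are available. Lean on these libraries where they do the work, as an engineer would, in place of code of your own. Each camera call takes 0.05 s, during which the arm holds its last target. There are 200 camera calls.

TASK

Take the tapered locking pin out of its holder block and drive it down through the hole in the canister cradle and the hole in the anchor plate beneath, which is well out of line with it, so that its taper pulls the cradle back into line and the collar sits flat on the cradle, then let go of it. Ease it in by feel and never force it (keep every push under about 25 N), move the cradle with the pin only and not with the hand, and leave the bottle, the can and the carton where they are.

Things in the scene. Friction and masses are not known exactly. Their poses are not given: they have to be found in the camera images.
- pin: Steel tapered locking pin, 250 g. Origin at its lower tip, z up along the pin. From the tip: taper from 5 mm diameter at 0 to 23 mm at 50 mm, straight 23 mm shank to 70 mm, collar 36 mm diameter from 70 to 76 mm, black handle 20 x 20 mm square from 76 to 126 mm, its faces square to the pin's x and y axes.
- pin_collar (a point): On the pin's axis at the underside of its collar, 70 mm above the tip; parked, it is level with the holder's top.
- pin_grip (a point): On the pin's axis at the middle of the handle, 101 mm above the tip: the place to grip.
- holder: Grey block 70 x 70 mm, 80 mm tall, fixed to the table, with a 29 mm vertical through hole in its middle in which the pin hangs upright by its collar. Origin at the centre of its underside.
- rack_base: Grey steel rack base fixed to the table: two rails along its x axis (x from -80 to 260 mm), 26 mm wide, at y = -66 and +66 mm, with side guides up to 80 mm above the table. Origin on the table, midway between the rails, right below where the cradle's hole starts; z up.
- cradle: Steel cradle on the rack: foot plate 90 x 80 mm, 8 mm thick, then along +x a tray and bent tube rails (79 to 216 mm from the hole, up to 81 mm above the plate's underside). It floats: slides up to 16 mm each way along the rack base's x and y, against about 4 N of friction in each, does not turn, stays where left. Origin: underside of the foot plate at the hole.
- cradle_hole (a point): Centre of the 25 mm through hole in the cradle's foot plate, at its upper face, 80 mm above the table, where the collar must come to rest. The dark anchor plate 1 mm below the foot plate (10 mm thick, clamped fast) has a 25 mm through hole whose centre is 13 mm to one side of this point at the start, in an unmeasured direction. Empty below it.
- lotion: Bystander: white round bottle, 68 mm diameter, 190 mm tall, standing; origin at the centre of its underside.
- spray: Bystander: white round can, 54 mm diameter, 150 mm tall, standing; origin at the centre of its underside.
- carton: Bystander: cardboard carton 160 x 110 x 70 mm; origin at the centre of its underside.
There are look-alikes about, which are no part of the job. Several things have the shape of the pin; the one meant has the colours described above.

How it is judged:
By the outcome, as a careful person would: the job done as asked, in the order asked, and still so for the second after the job is handed in, with the robot touching nothing.
It also fails if it takes over 61 s, if anything falls off the work surface, if the arm or the gripper's body presses on something with over 40 N, if the wrist force passes 120 N, or if a joint passes its speed limit or range.

## Working session

There is one attempt and no reset: what is moved stays moved. The work goes in short steps, Python scripts to look and compute and a shell command to move; the robot and the scene stay as the last step left them, time stands still between calls to the robot, and variables do not carry over. Pictures are saved under pics/ and viewed, about 8 in all and at most 12, crops included, and the job is handed in when it is done.

```bash
ls; mkdir -p pics; cat > h.py <<'E'
import numpy as np, cv2
from cell import manip
def save(p,name,crop=None,scale=1):
    im=cv2.cvtColor(np.asarray(p["pixels"]),cv2.COLOR_RGB2BGR)
    if crop: im=im[crop[1]:crop[3],crop[0]:crop[2]]
    if scale!=1: im=cv2.resize(im,None,fx=scale,fy=scale,interpolation=cv2.INTER_CUBIC)
    cv2.imwrite("pics/"+name,im)
E
python3 - <<'E'
from h import *
s=manip.read_state();print({k:np.round(v,3) for k,v in s.items()})
ims=[]
for c in("scene","side"):
    p=manip.camera(c);ims.append(p);save(p,c+"0.png")
    for n in("pin","pin_grip","holder","cradle","cradle_hole","rack_base","lotion","spray","carton"):
        print(c,n,[(np.round(d["location"]).tolist(),round(d["conf"],2)) for d in manip.search_frame(p,n)][:5])
a=np.hstack([cv2.resize(i["pixels"],(640,400)) for i in ims])
E
```

```text
pics
{'clock': np.float64(0.0), 'joints': array([ 1.178,  0.3  ,  1.522, -0.   ,  1.321, -0.067]), 'qd': array([-0.   ,  0.   ,  0.003, -0.001, -0.001,  0.001]), 'effort': array([ 1.0000e-03, -5.3180e+01, -3.5274e+01,  7.1000e-02,  2.4000e-02,
       -0.0000e+00]), 'eef_pos': array([175.955, 520.791, 179.793]), 'eef_rot': array([-3.14 , -0.   ,  2.816]), 'wrist_force': array([ 0.311, -0.321, -0.397]), 'moment': array([-0.025,  0.068, -0.013]), 'finger_gap': np.float64(94.124)}
scene pin [([502.0, -256.0, 105.0], 0.68), ([493.0, -346.0, 83.0], 0.67)]
scene pin_grip [([498.0, -252.0, 104.0], 0.72), ([493.0, -348.0, 81.0], 0.67)]
scene holder [([514.0, -247.0, 54.0], 0.79)]
scene cradle [([424.0, 40.0, 81.0], 0.86)]
scene cradle_hole [([432.0, 37.0, 81.0], 0.76)]
scene rack_base [([468.0, 33.0, 81.0], 0.58)]
scene lotion []
scene spray [([709.0, -347.0, 97.0], 0.71)]
scene carton [([300.0, 325.0, 66.0], 0.61)]
side pin [([488.0, -264.0, 103.0], 0.8), ([397.0, 24.0, 85.0], 0.69), ([491.0, -320.0, 72.0], 0.58)]
side pin_grip [([494.0, -322.0, 71.0], 0.82), ([490.0, -265.0, 108.0], 0.68)]
side holder [([465.0, -271.0, 62.0], 0.8)]
side cradle [([397.0, 24.0, 86.0], 0.66)]
side cradle_hole [([399.0, 21.0, 82.0], 0.86)]
side rack_base [([391.0, -5.0, 74.0], 0.95)]
side lotion [([721.0, -128.0, 95.0], 0.89)]
side spray [([669.0, -364.0, 103.0], 0.88)]
side carton [([252.0, 297.0, 60.0], 0.58)]
```

View pics/scene0.png

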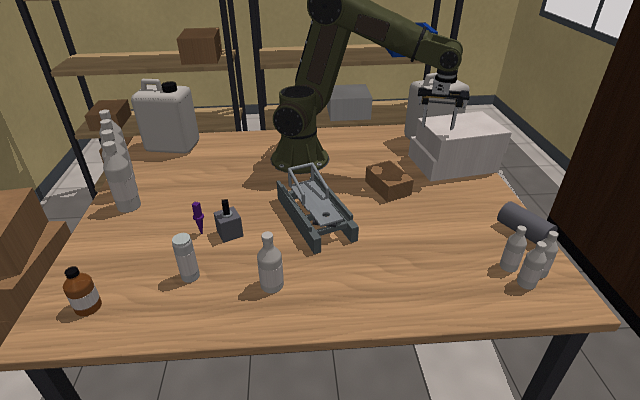

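View pics/side0.png

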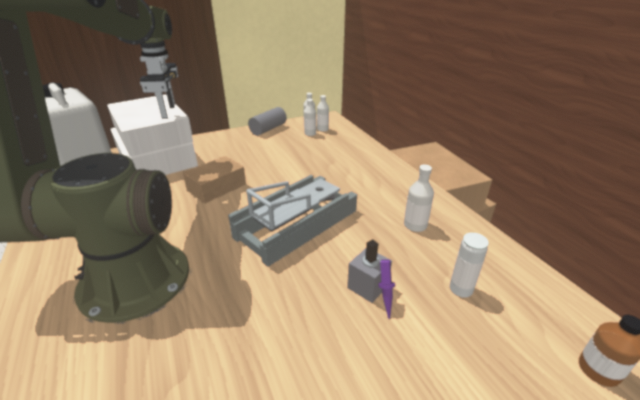

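The scene view shows the black-handled pin at (226,207) in its holder (228,223). The purple look-alike is at (198,215), the cradle hole at about (326,211), and the bottle and can at (270,265) and (186,258). In the side view the pin is at (372,250), the purple one at (387,285) and the hole near (320,189).

```bash
cat >> h.py <<'E'
def P(p): return np.array([[p["fx"],0,p["cx"]],[0,p["fy"],p["cy"]],[0,0,1]])@np.asarray(p["extrinsics"])[:3]
def tri(a,ua,b,ub):
    X=cv2.triangulatePoints(P(a),P(b),np.array(ua,float).reshape(2,1),np.array(ub,float).reshape(2,1)).ravel();X=X[:3]/X[3]
    e=[np.round((lambda q:q[:2]/q[2])(P(c)@np.r_[X,1])-u,1).tolist() for c,u in((a,ua),(b,ub))]
    return X,e
def wristP(p,s):
    from scipy.spatial.transform import Rotation as R
    T=np.eye(4);T[:3,:3]=R.from_euler("xyz",s["eef_rot"]).as_matrix();T[:3,3]=s["eef_pos"]
    p=dict(p);p["extrinsics"]=np.linalg.inv(T@np.asarray(p["hand_eye"]));return p
def onplane(p,uv,z):
    E=np.asarray(p["extrinsics"]);C=-E[:3,:3].T@E[:3,3]
    d=E[:3,:3].T@np.array([(uv[0]-p["cx"])/p["fx"],(uv[1]-p["cy"])/p["fy"],1]);return C+d*(z-C[2])/d[2]
def proj(p,X):
    q=P(p)@np.r_[X,1];return q[:2]/q[2]
def dark(p,box,thr=35):
    x0,y0,x1,y1=box;m=(p["pixels"][y0:y1,x0:x1].max(2)<thr).astype(np.uint8)
    n,l,st,c=cv2.connectedComponentsWithStats(m);i=1+np.argmax(st[1:,4]);return c[i]+[x0,y0],st[i]
E
python3 - <<'E'
from h import *
a=manip.camera("scene");b=manip.camera("side")
ua,sa=dark(a,(215,195,240,220));ub,sb=dark(b,(360,235,382,260));print(ua,sa,ub,sb)
print("grip",tri(a,ua,b,ub))
print("hole",tri(a,(326,212),b,(320,189)))
im=np.hstack([cv2.resize(np.asarray(a["pixels"])[155:255,190:365],None,fx=4,fy=4)])
save(a,"sceneC.png",(270,150,365,255),5)
print(np.asarray(manip.camera("wrist")["hand_eye"]).round(2), manip.camera("wrist")["fx"])
E
```

```text
Traceback (most recent call last):
  File "h.py", line 24, in dark
    n,l,st,c=cv2.connectedComponentsWithStats(m);i=1+np.argmax(st[1:,4]);return c[i]+[x0,y0],st[i]
                                                     ~~~~~~~~~^^^^^^^^^^
ValueError: attempt to get argmax of an empty sequence
```

```bash
sed -i 's/thr=35/thr=60/' h.py; python3 - <<'E'
from h import *
a=manip.camera("scene");b=manip.camera("side")
print(a["pixels"][200:214,226].tolist(),b["pixels"][245:262:3,372].tolist())
try:
    ua,sa=dark(a,(215,195,240,220));ub,sb=dark(b,(360,235,382,260));print(ua,sa,ub,sb)
    print("grip",tri(a,ua,b,ub))
except Exception as e: print(e)
print("hole",tri(a,(326,212),b,(320,189)))
p=manip.camera("wrist");print(np.asarray(p["hand_eye"]).round(2), p["fx"])
E
```

```text
[[1, 4, 12], [11, 12, 17], [7, 10, 13], [5, 6, 9], [6, 4, 9], [5, 7, 6], [8, 6, 10], [6, 7, 7], [10, 10, 13], [12, 11, 13], [7, 8, 8], [10, 7, 9], [11, 10, 11], [4, 1, 1]] [[68, 61, 55], [62, 54, 47], [63, 54, 47], [63, 54, 47], [63, 54, 47], [65, 57, 50]]
attempt to get argmax of an empty sequence
hole (array([514.69566884,  65.53838321,  84.38894669]), [[-0.7, 0.9], [-1.0, -1.3]])
[[  -0.     -0.96   -0.26   77.42]
 [   1.     -0.      0.      0.29]
 [  -0.     -0.26    0.96 -204.04]
 [   0.      0.      0.      1.  ]] 327.3147662789816
```

```bash
python3 -m crank '[{"offset":[0,0,0.04],"spin":0},{"offset":[0,0,0.08],"spin":0},{"offset":[0.02,-0.03,0.1],"spin":0},{"offset":[0.044,-0.062,0.1],"spin":0},{"offset":[0.068,-0.094,0.1],"spin":0},{"offset":[0.092,-0.126,0.1],"spin":0},{"offset":[0.116,-0.158,0.1],"spin":0},{"offset":[0.14,-0.19,0.1],"spin":0}]'; python3 -m crank '[{"offset":[0.024,-0.033,0],"spin":0},{"offset":[0.048,-0.066,0],"spin":0},{"offset":[0.072,-0.099,0],"spin":0},{"offset":[0.096,-0.132,0],"spin":0},{"offset":[0.12,-0.165,0],"spin":0},{"offset":[0.144,-0.198,0],"spin":0},{"offset":[0.168,-0.231,0],"spin":0},{"offset":[0.19,-0.26,0],"spin":0}]'
python3 - <<'E'
from h import *
s=manip.read_state();p=wristP(manip.camera("wrist"),s);save(p,"w1.png")
print(s["eef_pos"],s["eef_rot"],s["clock"],[(np.round(d["location"]),d["conf"]) for d in manip.search_frame(p,"cradle_hole")])
print(proj(p,[515,65,80]))
E
```

```text
clock: 1.92
eef_pos: [316.7, 329.4, 280.5]
eef_rot: [3.141, 0.0, 2.816]
wrist_force: [0.8, 0.8, -0.5]
finger_gap: 93.9
clock: 2.58
eef_pos: [507.6, 67.0, 280.7]
eef_rot: [3.141, 0.001, 2.816]
wrist_force: [-0.1, 0.8, 0.9]
finger_gap: 94.0
[507.63191065  67.04597951 280.66384745] [3.14106200e+00 6.71648547e-04 2.81551398e+00] 2.5833 [(array([403.,  26.,  79.]), 0.57)]
[320.81617891 180.39705205]
```

View pics/w1.png

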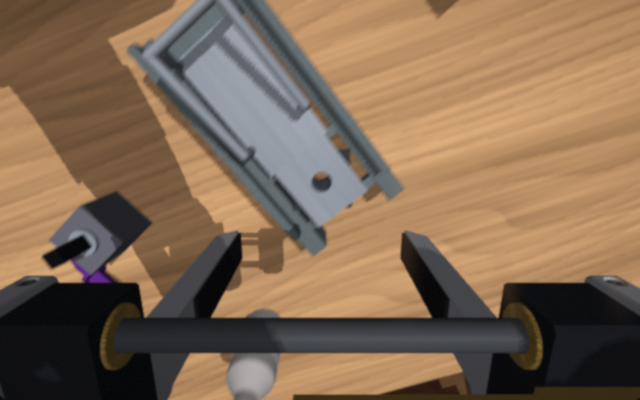

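The wrist view shows the hole at (321,181), which matches the (515,65,80) triangulation. The pin handle runs from (48,258) to (90,238) over the holder, and the rack's long axis goes up-left. Next I'll zoom on the hole and work out the axes.

```bash
python3 - <<'E'
from h import *
s=manip.read_state();p=wristP(manip.camera("wrist"),s)
for m in manip.masks_of(p,"pin_grip")[:3]+manip.masks_of(p,"pin")[:3]:
    v,u=np.nonzero(m["mask"]);print(m["conf"],u.mean(),v.mean(),u.min(),u.max(),v.min(),v.max())
a=onplane(p,(147,48),80);b=onplane(p,(318,245),80);print("rail dir",a,b,np.degrees(np.arctan2(*(a-b)[1::-1])))
a=onplane(p,(240,5),80);b=onplane(p,(397,185),80);print("rail dir",a,b,np.degrees(np.arctan2(*(a-b)[1::-1])))
A=onplane(p,(48,258),131);print("top",A,"base",onplane(p,(88,240),81))
c=manip.camera("scene");d=manip.camera("side")
ua,sa=dark(c,(215,195,240,220));ub,sb=dark(d,(360,235,382,260),75)
print(ua,sa,ub,sb,tri(c,ua,d,ub))
im=np.hstack([cv2.resize(np.asarray(q["pixels"])[y:y+50,x:x+60],None,fx=6,fy=6,interpolation=cv2.INTER_CUBIC) for q,x,y in((p,290,155),(c,296,190))])
im=np.clip(im.astype(float)*1.5,0,255).astype(np.uint8)
cv2.imwrite("pics/hole1.png",im[:,:,::-1])
E
```

```text
0.71 73.48591549295774 246.28609154929578 45 99 227 266
0.68 95.46448087431693 273.73497267759564 74 115 261 280
0.68 73.5234375 246.25260416666666 44 99 227 267
0.59 97.34673366834171 274.6030150753769 76 116 263 282
rail dir [306.31617969 -73.25058098  80.        ] [596.86189512  31.69381752  80.        ] -160.14040485219985
rail dir [300.30492995  43.39462352  80.        ] [552.11018454 152.72339311  80.        ] -156.53048533981857
top [ 489.17760188 -265.93594404  131.        ] base [ 491.29503851 -252.87803472   81.        ]
[225.3592233 206.7184466] [  7   4   8  16 103] [371.28070175 250.40935673] [  6   6  11  19 171] (array([ 491.80195983, -255.85928497,  112.90553849]), [[0.0, -0.0], [0.1, 0.1]])
```

View pics/hole1.png

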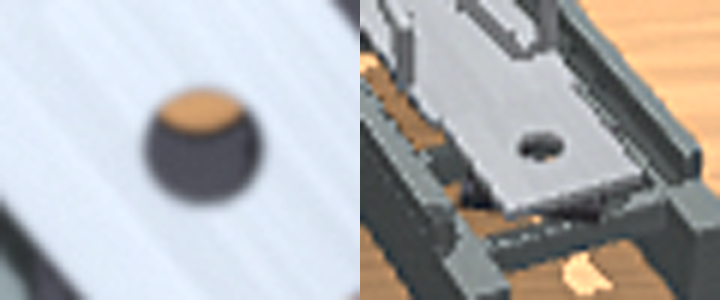

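The orange crescent of table sits at the top of the hole image, so the anchor hole is offset toward the image top, roughly robot-ward. I'll look from straight above and closer to fit it.

```bash
python3 -m crank '[{"offset":[0.015,-0.005,-0.03],"spin":0},{"offset":[0.03,-0.01,-0.06],"spin":0},{"offset":[0.045,-0.015,-0.09],"spin":0},{"offset":[0.06,-0.02,-0.12],"spin":0},{"offset":[0.075,-0.025,-0.15],"spin":0},{"offset":[0.08,-0.027,-0.16],"spin":0},{"offset":[0.08,-0.027,-0.16],"spin":0},{"offset":[0.08,-0.027,-0.16],"spin":0}]'
cat > fit.py <<'E'
from h import *
from scipy.optimize import minimize
def look(name,H):
    s=manip.read_state();p=wristP(manip.camera("wrist"),s);u,v=proj(p,[*H,80]).round().astype(int)
    save(p,name,(u-40,v-40,u+40,v+40),7)
    px=np.asarray(p["pixels"])[v-40:v+40,u-40:u+40].astype(float)
    return s,p,(u-40,v-40),px
def circ(p,c,z,org,K=4):
    t=np.linspace(0,2*np.pi,60);q=np.array([proj(p,[c[0]+12.5*np.cos(a),c[1]+12.5*np.sin(a),z]) for a in t])-org
    m=np.zeros((80,80),np.uint8);cv2.fillPoly(m,[np.round(q*16).astype(int)],1,shift=4);return m
E
python3 - <<'E'
from fit import *
s,p,o,px=look("w2.png",(515,65))
print(s["eef_pos"],s["eef_rot"])
np.save("px.npy",px)
dk=((px[:,:,2]<150)).astype(np.uint8) 
n,l,st,c=cv2.connectedComponentsWithStats(dk);print(st[1:],c[1:]);print(o)
E
```

```text
clock: 3.6
eef_pos: [586.0, 44.1, 122.0]
eef_rot: [3.141, 0.001, 2.818]
wrist_force: [-0.3, -0.2, 1.1]
finger_gap: 93.9
[586.0083542   44.1267953  121.95151911] [3.14069709e+00 9.68615762e-04 2.81829933e+00]
[[  25   22   37   37 1077]
 [   0   73    6    7   24]] [[43.02692665 40.14020427]
 [ 1.58333333 76.91666667]]
(np.int64(276), np.int64(75))
```

View pics/w2.png

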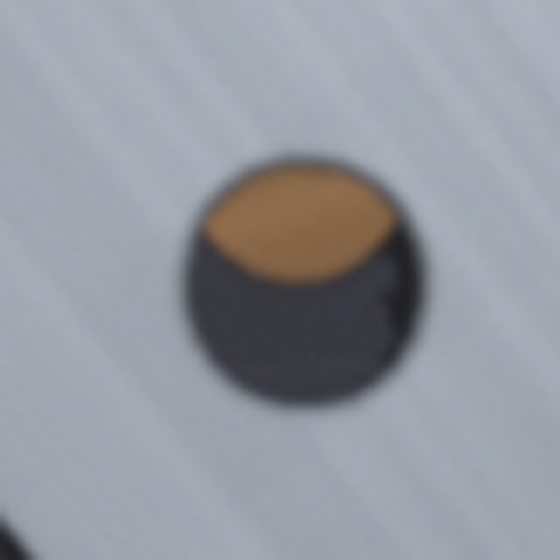

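The hole is at patch centre (43,40), with an orange lens in its upper third. Next I'll fit the anchor centre to that lens.

```bash
python3 - <<'E'
from fit import *
s=manip.read_state();p=wristP(manip.camera("wrist"),s);o=np.array([276,75]);px=np.load("px.npy")
H=onplane(p,o+[43.03,40.14],80)[:2];print("H",H)
org=((px[:,:,0]-px[:,:,2])>25).astype(np.uint8);v,u=np.nonzero(org);print(org.sum(),u.mean(),v.mean())
def cost(c):
    m=circ(p,H,80,o)&circ(p,H,72,o)&circ(p,c,71,o)&circ(p,c,61,o);return float((m!=org).sum())
best=min((cost(H+[dx,dy]),dx,dy) for dx in np.arange(-18,18.1,1) for dy in np.arange(-18,18.1,1))
r=minimize(cost,H+best[1:],method="Nelder-Mead",options=dict(initial_simplex=H+np.array(best[1:])+np.array([[0,0],[1,0],[0,1]])))
d=r.x-H;print(best,r.x,r.fun,"off",d,np.hypot(*d),np.degrees(np.arctan2(d[1],d[0])))
E
```

```text
H [515.79117945  66.81400769]
330 42.527272727272724 31.527272727272727
(47.0, np.float64(-12.0), np.float64(4.0)) [503.300823    69.88645642] 31.0 off [-12.49035645   3.07244873] 12.862695881203079 166.18043453551934
```

Anchor offset is (-12.6, +3.1) mm, norm 12.9, so it agrees with the stated 13. H is (515.8,66.8) and A is (503.2,69.9). Now to the pin.

```bash
python3 -m crank '[{"offset":[0,0,0.035],"spin":0},{"offset":[0,-0.01,0.07],"spin":0},{"offset":[-0.01,-0.04,0.08],"spin":0},{"offset":[-0.02,-0.08,0.08],"spin":0},{"offset":[-0.032,-0.118,0.08],"spin":0},{"offset":[-0.044,-0.157,0.08],"spin":0},{"offset":[-0.056,-0.195,0.08],"spin":0},{"offset":[-0.068,-0.233,0.08],"spin":0}]'; python3 -m crank '[{"offset":[-0.012,-0.033,0],"spin":0},{"offset":[-0.024,-0.066,0],"spin":0},{"offset":[-0.026,-0.067,0],"spin":0},{"offset":[-0.026,-0.067,0],"spin":0},{"offset":[-0.026,-0.067,0],"spin":0},{"offset":[-0.026,-0.067,0],"spin":0},{"offset":[-0.026,-0.067,0],"spin":0},{"offset":[-0.026,-0.067,0],"spin":0}]'
python3 - <<'E'
from h import *
s=manip.read_state();p=wristP(manip.camera("wrist"),s)
print(s["eef_pos"],s["eef_rot"],s["clock"])
for X in([492,-256,136],[492,-256,80]):print(proj(p,X))
u,v=proj(p,[492,-256,110]).astype(int);save(p,"w3.png",(max(u-90,0),max(v-70,0),u+90,v+70),4.2);print(u-90,v-70)
for n in("pin_grip","holder"):print(n,[(np.round(d["location"],1),d["conf"]) for d in manip.search_frame(p,n)])
for m in manip.masks_of(p,"pin_grip"):
    v,u=np.nonzero(m["mask"]);print(m["conf"],u.mean(),v.mean(),u.min(),u.max(),v.min(),v.max())
E
```

```text
clock: 4.37
eef_pos: [517.7, -190.2, 205.6]
eef_rot: [3.14, 0.007, 2.819]
wrist_force: [0.4, 0.5, -0.4]
finger_gap: 94.2
clock: 5.03
eef_pos: [492.2, -256.3, 205.8]
eef_rot: [3.14, 0.007, 2.82]
wrist_force: [0.2, 0.1, 0.6]
finger_gap: 94.2
[ 492.17045034 -256.25820513  205.83678704] [3.14012582 0.00720748 2.82042355] 5.0333
[320.57542774 202.06764108]
[320.52348022 187.08546694]
230 124
pin_grip [(array([ 546.5, -325.1,   27. ]), 0.73), (array([ 484.3, -255. ,  120.8]), 0.68)]
holder [(array([ 484.7, -252.8,   77.7]), 0.89), (array([ 666.7, -341.5,  121.6]), 0.55)]
0.82 283.51686121919585 234.13942931258106 241 321 198 267
0.56 320.04013377926424 190.2098662207358 302 337 169 213
```

View pics/w3.png

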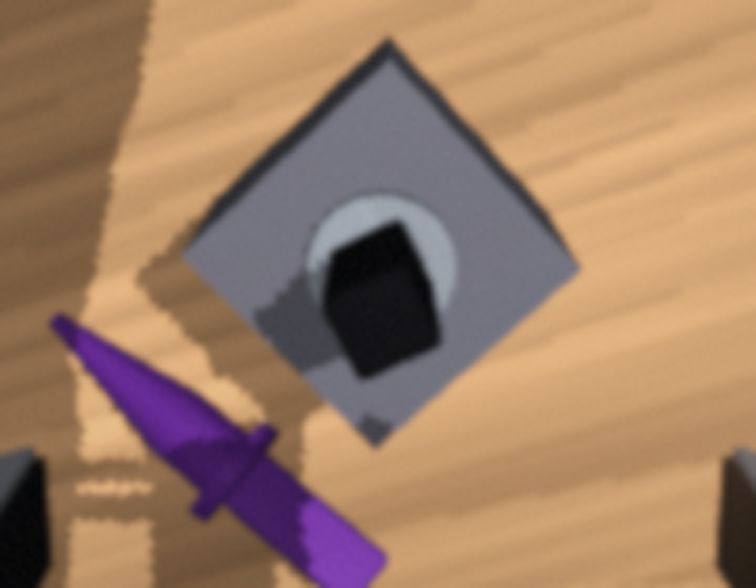

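The pin's handle top is at crop (383,325), within 1 mm of the prediction. The handle edges are about 29° off the jaw axis, and the purple look-alike leans to the lower left. I'll spin -61° to grip the faces that keep the fingers clear of it.

```bash
python3 -m crank '[{"offset":[0,0,0],"spin":-7},{"offset":[0,0,0],"spin":-14},{"offset":[0,0,0],"spin":-21},{"offset":[0,0,0],"spin":-28},{"offset":[0,0,0],"spin":-35},{"offset":[0,0,0],"spin":-42},{"offset":[0,0,0],"spin":-49},{"offset":[0,0,0],"spin":-56}]' 0.55 35;  python3 -m crank '[{"offset":[0,0,0],"spin":-5},{"offset":[0,0,-0.01],"spin":-5},{"offset":[0,0,-0.02],"spin":-5},{"offset":[0,0,-0.03],"spin":-5},{"offset":[0,0,-0.04],"spin":-5},{"offset":[0,0,-0.04],"spin":-5},{"offset":[0,0,-0.04],"spin":-5},{"offset":[0,0,-0.04],"spin":-5}]'
python3 - <<'E'
from h import *
s=manip.read_state();p=wristP(manip.camera("wrist"),s)
print(s["eef_pos"],s["eef_rot"],s["clock"],proj(p,[492,-256,136]))
u,v=proj(p,[492,-256,110]).astype(int);save(p,"w4.png",(max(u-90,0),max(v-90,0),u+90,v+90),3.3);print(u-90,v-90)
E
```

```text
clock: 5.9
eef_pos: [491.9, -256.8, 205.5]
eef_rot: [3.14, 0.007, 1.836]
wrist_force: [-0.6, -0.4, 0.4]
finger_gap: 51.9
clock: 6.57
eef_pos: [492.0, -256.9, 165.7]
eef_rot: [3.14, 0.007, 1.749]
wrist_force: [0.3, -0.7, 0.7]
finger_gap: 51.8
[ 492.03178113 -256.89524885  165.72877176] [3.13995149 0.00693919 1.74938499] 6.5667 [321.79163045 215.97872376]
231 116
```

View pics/w4.png

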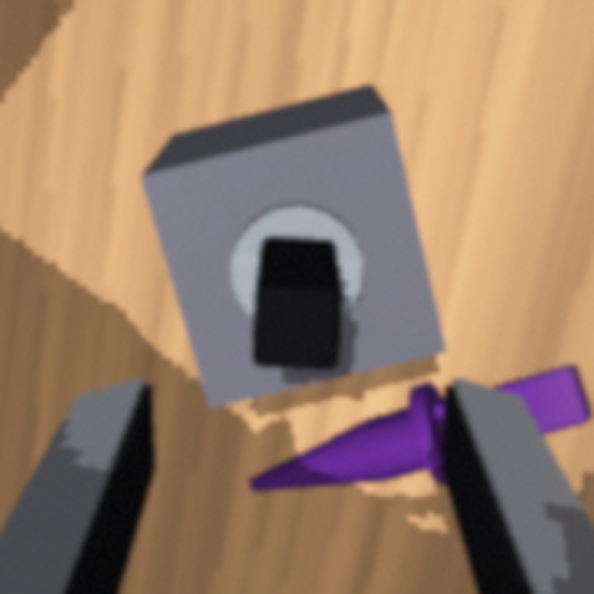

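The handle is square to the jaws and centred at crop (297,328), and the purple pin lies lower and outside. I'll descend, grip and lift slightly.

```bash
python3 -m crank '[{"offset":[0,0,-0.015],"spin":0},{"offset":[0,0,-0.03],"spin":0},{"offset":[0,0,-0.045],"spin":0},{"offset":[0,0,-0.06],"spin":0},{"offset":[0,0,-0.07],"spin":0},{"offset":[0,0,-0.073],"spin":0},{"offset":[0,0,-0.073],"spin":0},{"offset":[0,0,-0.073],"spin":0}]'; python3 -m crank '[{"offset":[0,0,0],"spin":0},{"offset":[0,0,0],"spin":0},{"offset":[0,0,0],"spin":0},{"offset":[0,0,0],"spin":0},{"offset":[0,0,0],"spin":0},{"offset":[0,0,0],"spin":0},{"offset":[0,0,0],"spin":0},{"offset":[0,0,0],"spin":0}]' 0 35;python3 -m crank '[{"offset":[0,0,0.01],"spin":0},{"offset":[0,0,0.03],"spin":0},{"offset":[0,0,0.06],"spin":0},{"offset":[0,0,0.09],"spin":0},{"offset":[0,0,0.12],"spin":0},{"offset":[0,0,0.12],"spin":0},{"offset":[0,0,0.12],"spin":0},{"offset":[0,0,0.12],"spin":0}]'
```

```text
clock: 7.28
eef_pos: [492.5, -257.2, 93.8]
eef_rot: [3.139, 0.008, 1.749]
wrist_force: [-0.0, -0.1, 0.2]
finger_gap: 51.6
clock: 7.95
eef_pos: [492.5, -257.2, 93.9]
eef_rot: [3.139, 0.008, 1.749]
wrist_force: [0.3, -1.1, 1.2]
finger_gap: 19.9
clock: 8.62
eef_pos: [492.1, -257.0, 213.1]
eef_rot: [3.14, 0.007, 1.749]
wrist_force: [0.6, -0.3, -3.1]
finger_gap: 19.8
```

```bash
python3 -m crank '[{"offset":[0.001,0.025,0],"spin":0},{"offset":[0.003,0.06,0],"spin":0},{"offset":[0.005,0.095,0],"spin":0},{"offset":[0.007,0.13,0],"spin":0},{"offset":[0.009,0.165,0],"spin":0},{"offset":[0.011,0.2,0],"spin":0},{"offset":[0.013,0.235,0],"spin":0},{"offset":[0.015,0.27,0],"spin":0}]'; python3 -m crank '[{"offset":[0.001,0.025,0],"spin":0},{"offset":[0.002,0.044,0],"spin":0},{"offset":[0.002,0.054,-0.01],"spin":0},{"offset":[0.002,0.054,-0.024],"spin":0},{"offset":[0.002,0.054,-0.024],"spin":0},{"offset":[0.002,0.054,-0.024],"spin":0},{"offset":[0.002,0.054,-0.024],"spin":0},{"offset":[0.002,0.054,-0.024],"spin":0}]'
python3 - <<'E'
from h import *
s=manip.read_state();p=wristP(manip.camera("wrist"),s)
print(s["eef_pos"],s["eef_rot"],s["clock"]);t=s["eef_pos"]
print("H",proj(p,[515.8,66.8,80]),"A",proj(p,[503.2,69.9,71]),"tip",proj(p,t-[0.2,-1.3,83.9]))
u,v=proj(p,[509,68,80]).astype(int);u0,v0=max(u-70,0),max(v-70,0);save(p,"w5.png",(u0,v0,u+70,v+70),4.2);print(u0,v0)
for c,n in(("scene","c5.png"),):
    q=manip.camera(c);print(c,"H",proj(q,[515.8,66.8,80]),"tip",proj(q,t-[0.2,-1.3,83.9]))
E
```

```text
clock: 9.28
eef_pos: [506.2, 14.8, 211.6]
eef_rot: [-3.141, 0.006, 1.749]
wrist_force: [1.0, 0.3, -1.3]
finger_gap: 19.8
clock: 9.95
eef_pos: [508.4, 68.2, 188.0]
eef_rot: [-3.141, 0.007, 1.748]
wrist_force: [0.6, -0.3, -2.6]
finger_gap: 19.8
[508.43825198  68.17445723 187.96003696] [-3.14131641  0.00659025  1.74828791] 9.95
H [328.68899349 194.2098686 ] A [316.73125223 186.87558984] tip [321.63605501 196.67562705]
252 121
scene H [325.72072211 214.17512729] tip [326.36433484 206.79761356]
```

View pics/w5.png

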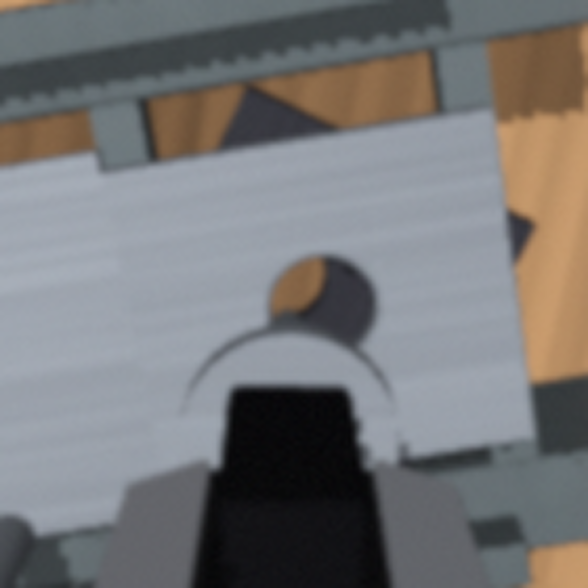

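The hole is at crop (324,305), as predicted to under 1 px. The collar's upper arc peaks at about crop (290,325). I'll check the collar's fore-aft position against that arc.

```bash
python3 - <<'E'
from h import *
s=manip.read_state();p=wristP(manip.camera("wrist"),s);t=s["eef_pos"];x=np.array([-.177,.984,0])
px=np.asarray(p["pixels"]).astype(int);print([(v,px[v,319:323].mean(0).mean().round()) for v in range(190,216)])
for k in(0,1.3,2.6):print(k,[proj(p,t+(k+18)*x+[0,0,-83.9+h]).round(1).tolist() for h in(70,76)],proj(p,t+(k+10)*x+[0,0,-83.9+76]).round(1))
E
```

```text
[(190, np.float64(101.0)), (191, np.float64(101.0)), (192, np.float64(101.0)), (193, np.float64(97.0)), (194, np.float64(87.0)), (195, np.float64(73.0)), (196, np.float64(67.0)), (197, np.float64(71.0)), (198, np.float64(77.0)), (199, np.float64(90.0)), (200, np.float64(122.0)), (201, np.float64(150.0)), (202, np.float64(160.0)), (203, np.float64(159.0)), (204, np.float64(158.0)), (205, np.float64(158.0)), (206, np.float64(158.0)), (207, np.float64(158.0)), (208, np.float64(157.0)), (209, np.float64(156.0)), (210, np.float64(156.0)), (211, np.float64(149.0)), (212, np.float64(111.0)), (213, np.float64(53.0)), (214, np.float64(16.0)), (215, np.float64(9.0))]
0 [[321.7, 199.7], [321.7, 202.1]] [321.7 213.4]
1.3 [[321.7, 197.9], [321.7, 200.2]] [321.7 211.6]
2.6 [[321.7, 196.1], [321.7, 198.4]] [321.7 209.8]
```

```bash
python3 -m crank '[{"offset":[0.001,0,-0.006],"spin":0},{"offset":[0.001,0,-0.012],"spin":0},{"offset":[0.001,0,-0.018],"spin":0},{"offset":[0.001,0,-0.021],"spin":0},{"offset":[0.001,0,-0.0225],"spin":0},{"offset":[0.001,0,-0.024],"spin":0},{"offset":[0.001,0,-0.0255],"spin":0},{"offset":[0.001,0,-0.027],"spin":0}]'
```

```text
clock: 10.77
eef_pos: [509.5, 68.5, 161.0]
eef_rot: [3.142, 0.007, 1.749]
wrist_force: [-0.6, -0.6, -1.7]
finger_gap: 19.8
```

```bash
python3 -m crank '[{"offset":[0,0,-0.001],"spin":0},{"offset":[0,0,-0.002],"spin":0},{"offset":[0,0,-0.003],"spin":0},{"offset":[0,0,-0.004],"spin":0},{"offset":[0,0,-0.005],"spin":0},{"offset":[0,0,-0.006],"spin":0},{"offset":[0,0,-0.007],"spin":0},{"offset":[0,0,-0.008],"spin":0}]'
```

```text
clock: 11.43
eef_pos: [509.5, 68.5, 152.9]
eef_rot: [3.141, 0.007, 1.749]
wrist_force: [0.5, -0.7, -1.7]
finger_gap: 19.8
```

```bash
python3 -m crank '[{"offset":[-0.0003,0,-0.001],"spin":0},{"offset":[-0.0006,0,-0.002],"spin":0},{"offset":[-0.0009,0.0001,-0.003],"spin":0},{"offset":[-0.0012,0.0001,-0.004],"spin":0},{"offset":[-0.0015,0.0002,-0.005],"spin":0},{"offset":[-0.0018,0.0002,-0.006],"spin":0},{"offset":[-0.0021,0.0003,-0.007],"spin":0},{"offset":[-0.0025,0.0003,-0.008],"spin":0}]'
```

```text
clock: 12.1
eef_pos: [507.5, 68.6, 145.3]
eef_rot: [3.14, 0.007, 1.749]
wrist_force: [4.9, -1.7, 3.9]
finger_gap: 19.7
```

```bash
python3 -m crank '[{"offset":[-0.0003,0,-0.001],"spin":0},{"offset":[-0.0006,0,-0.002],"spin":0},{"offset":[-0.0009,0.0001,-0.003],"spin":0},{"offset":[-0.0012,0.0002,-0.004],"spin":0},{"offset":[-0.0015,0.0003,-0.005],"spin":0},{"offset":[-0.0018,0.0004,-0.006],"spin":0},{"offset":[-0.0021,0.0005,-0.007],"spin":0},{"offset":[-0.0025,0.0005,-0.008],"spin":0}]'
```

```text
clock: 12.77
eef_pos: [505.6, 68.9, 137.7]
eef_rot: [3.138, 0.008, 1.749]
wrist_force: [4.4, -2.3, 3.8]
finger_gap: 19.3
```

```bash
python3 -m crank '[{"offset":[-0.0003,0,-0.001],"spin":0},{"offset":[-0.0006,0,-0.002],"spin":0},{"offset":[-0.0009,0,-0.003],"spin":0},{"offset":[-0.0012,0.0001,-0.004],"spin":0},{"offset":[-0.0015,0.0002,-0.005],"spin":0},{"offset":[-0.0018,0.0003,-0.006],"spin":0},{"offset":[-0.002,0.0004,-0.007],"spin":0},{"offset":[-0.0022,0.0004,-0.008],"spin":0}]'; python3 -c "
from h import *
s=manip.read_state();print(s['wrist_force'].round(1),s['moment'].round(3))"
```

```text
clock: 13.43
eef_pos: [503.8, 69.1, 130.0]
eef_rot: [3.137, 0.008, 1.749]
wrist_force: [4.8, -2.4, 3.3]
finger_gap: 19.7
[ 4.8 -2.4  3.3] [-0.708 -1.359 -0.045]
```

```bash
python3 -m crank '[{"offset":[0,0,-0.001],"spin":0},{"offset":[0,0,-0.002],"spin":0},{"offset":[0,0,-0.003],"spin":0},{"offset":[0,0,-0.004],"spin":0},{"offset":[0,0,-0.005],"spin":0},{"offset":[0,0,-0.006],"spin":0},{"offset":[0,0,-0.007],"spin":0},{"offset":[0,0,-0.008],"spin":0}]'
```

```text
clock: 14.1
eef_pos: [504.2, 69.0, 122.2]
eef_rot: [3.136, 0.009, 1.749]
wrist_force: [5.5, -2.4, 4.4]
finger_gap: 19.9
```

```bash
python3 -m crank '[{"offset":[0,0,-0.001],"spin":0},{"offset":[0,0,-0.002],"spin":0},{"offset":[0,0,-0.003],"spin":0},{"offset":[0,0,-0.0035],"spin":0},{"offset":[0,0,-0.004],"spin":0},{"offset":[0,0,-0.0045],"spin":0},{"offset":[0,0,-0.005],"spin":0},{"offset":[0,0,-0.005],"spin":0}]'
```

```text
clock: 14.77
eef_pos: [504.5, 68.8, 117.4]
eef_rot: [3.135, 0.009, 1.749]
wrist_force: [5.1, -1.8, 1.8]
finger_gap: 19.8
```

```bash
python3 -m crank '[{"offset":[-0.0005,0.0001,-0.0005],"spin":0},{"offset":[-0.001,0.0003,-0.001],"spin":0},{"offset":[-0.0013,0.0004,-0.002],"spin":0},{"offset":[-0.0015,0.0005,-0.003],"spin":0},{"offset":[-0.0015,0.0005,-0.004],"spin":0},{"offset":[-0.0015,0.0005,-0.005],"spin":0},{"offset":[-0.0015,0.0005,-0.006],"spin":0},{"offset":[-0.0015,0.0005,-0.006],"spin":0}]'
```

```text
clock: 15.43
eef_pos: [503.0, 69.2, 111.1]
eef_rot: [3.135, 0.009, 1.748]
wrist_force: [4.7, -2.9, 0.5]
finger_gap: 19.6
```

```bash
python3 -m crank '[{"offset":[-0.0003,0.0001,-0.0005],"spin":0},{"offset":[-0.0005,0.0002,-0.001],"spin":0},{"offset":[-0.0005,0.0002,-0.002],"spin":0},{"offset":[-0.0005,0.0002,-0.003],"spin":0},{"offset":[-0.0005,0.0002,-0.0035],"spin":0},{"offset":[-0.0005,0.0002,-0.004],"spin":0},{"offset":[-0.0005,0.0002,-0.0045],"spin":0},{"offset":[-0.0005,0.0002,-0.005],"spin":0}]'
```

```text
clock: 16.1
eef_pos: [502.6, 69.2, 106.1]
eef_rot: [3.135, 0.01, 1.748]
wrist_force: [4.4, -2.6, 1.6]
finger_gap: 19.8
```

```bash
python3 -m crank '[{"offset":[-0.0001,0.0001,-0.0005],"spin":0},{"offset":[-0.0002,0.0002,-0.001],"spin":0},{"offset":[-0.0002,0.0002,-0.0015],"spin":0},{"offset":[-0.0002,0.0002,-0.002],"spin":0},{"offset":[-0.0002,0.0002,-0.0025],"spin":0},{"offset":[-0.0002,0.0002,-0.003],"spin":0},{"offset":[-0.0002,0.0002,-0.0035],"spin":0},{"offset":[-0.0002,0.0002,-0.004],"spin":0}]'
```

```text
clock: 16.77
eef_pos: [502.6, 69.3, 102.1]
eef_rot: [3.135, 0.01, 1.748]
wrist_force: [4.7, -1.8, 2.0]
finger_gap: 19.8
```

```bash
python3 -m crank '[{"offset":[-0.0001,0.0001,-0.0005],"spin":0},{"offset":[-0.0002,0.0001,-0.001],"spin":0},{"offset":[-0.0002,0.0001,-0.0015],"spin":0},{"offset":[-0.0002,0.0001,-0.002],"spin":0},{"offset":[-0.0002,0.0001,-0.0025],"spin":0},{"offset":[-0.0002,0.0001,-0.003],"spin":0},{"offset":[-0.0002,0.0001,-0.0035],"spin":0},{"offset":[-0.0002,0.0001,-0.004],"spin":0}]'; python3 -m crank '[{"offset":[-0.0001,0,-0.0005],"spin":0},{"offset":[-0.0001,0,-0.001],"spin":0},{"offset":[-0.0001,0,-0.0015],"spin":0},{"offset":[-0.0001,0,-0.002],"spin":0},{"offset":[-0.0001,0,-0.0025],"spin":0},{"offset":[-0.0001,0,-0.0025],"spin":0},{"offset":[-0.0001,0,-0.0025],"spin":0},{"offset":[-0.0001,0,-0.0025],"spin":0}]'
```

```text
clock: 17.43
eef_pos: [502.6, 69.3, 98.1]
eef_rot: [3.134, 0.01, 1.748]
wrist_force: [5.8, -2.6, 2.1]
finger_gap: 19.9
clock: 18.1
eef_pos: [502.5, 69.2, 95.5]
eef_rot: [3.134, 0.01, 1.748]
wrist_force: [5.5, -2.2, 0.9]
finger_gap: 19.7
```

Expected seating is at TCP z of about 93.9, so I'll go the rest of the way slowly by feel.

```bash
python3 -m crank '[{"offset":[0,0,-0.0003],"spin":0},{"offset":[0,0,-0.0006],"spin":0},{"offset":[0,0,-0.0009],"spin":0},{"offset":[0,0,-0.0012],"spin":0},{"offset":[0,0,-0.0014],"spin":0},{"offset":[0,0,-0.0016],"spin":0},{"offset":[0,0,-0.0016],"spin":0},{"offset":[0,0,-0.0016],"spin":0}]'
```

```text
clock: 18.77
eef_pos: [502.6, 69.1, 94.0]
eef_rot: [3.134, 0.011, 1.748]
wrist_force: [4.4, -2.3, 2.9]
finger_gap: 19.7
```

```bash
python3 -m crank '[{"offset":[0,0,-0.0002],"spin":0},{"offset":[0,0,-0.0004],"spin":0},{"offset":[0,0,-0.0006],"spin":0},{"offset":[0,0,-0.0006],"spin":0},{"offset":[0,0,-0.0006],"spin":0},{"offset":[0,0,-0.0006],"spin":0},{"offset":[0,0,-0.0006],"spin":0},{"offset":[0,0,-0.0006],"spin":0}]'
```

```text
clock: 19.43
eef_pos: [502.7, 69.0, 93.8]
eef_rot: [3.134, 0.011, 1.748]
wrist_force: [3.2, -2.3, 8.4]
finger_gap: 19.4
```

Contact at the expected height with about 8 N. Releasing, then lifting clear.

```bash
python3 -m crank '[{"offset":[0,0,0],"spin":0},{"offset":[0,0,0],"spin":0},{"offset":[0,0,0],"spin":0},{"offset":[0,0,0],"spin":0},{"offset":[0,0,0],"spin":0},{"offset":[0,0,0],"spin":0},{"offset":[0,0,0],"spin":0},{"offset":[0,0,0],"spin":0}]' 0.45 20;  python3 -m crank '[{"offset":[0,0,0.01],"spin":0},{"offset":[0,0,0.03],"spin":0},{"offset":[0,0,0.06],"spin":0},{"offset":[0,0,0.09],"spin":0},{"offset":[0,0,0.12],"spin":0},{"offset":[0,0,0.12],"spin":0},{"offset":[0,0,0.12],"spin":0},{"offset":[0,0,0.12],"spin":0}]'
python3 - <<'E'
from h import *
s=manip.read_state();p=wristP(manip.camera("wrist"),s);print(s["eef_pos"],s["clock"])
for z in(80,86,131):print(z,proj(p,[503.4,70.3,z]))
c=manip.camera("scene");d=manip.camera("side")
f=lambda q,X,r:(lambda uv:cv2.resize(np.asarray(q["pixels"])[uv[1]-r:uv[1]+r,uv[0]-r:uv[0]+r],(260,260),interpolation=cv2.INTER_CUBIC))(proj(q,X).astype(int))
X=[503.4,70.3,100]
cv2.imwrite("pics/e1.png",np.hstack([f(p,X,65),f(c,X,26),f(d,X,26)])[:,:,::-1])
print(proj(p,X).astype(int))
E
```

```text
clock: 20.1
eef_pos: [502.7, 69.1, 93.8]
eef_rot: [3.134, 0.011, 1.748]
wrist_force: [0.5, -0.2, 0.4]
finger_gap: 42.1
clock: 20.77
eef_pos: [502.4, 69.0, 213.5]
eef_rot: [3.134, 0.011, 1.748]
wrist_force: [0.3, -0.3, -1.1]
finger_gap: 42.4
[502.37339177  69.03283209 213.4619496 ] 20.7667
80 [321.75777191 184.20436954]
86 [321.81176508 185.51795058]
131 [322.28377116 197.00122205]
[321 188]
```

View pics/e1.png

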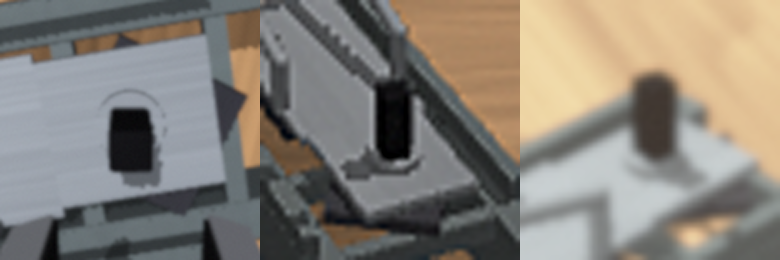

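The images show the collar down on the plate and the handle upright at (320,190), with the bystanders outside these crops. I'll check the seating by gently touching the handle top with the shut fingers; flat seating should put it at z=136.

```bash
python3 -m crank '[{"offset":[0,0.001,-0.01],"spin":0},{"offset":[0,0.001,-0.03],"spin":0},{"offset":[0,0.001,-0.05],"spin":0},{"offset":[0,0.001,-0.06],"spin":0},{"offset":[0,0.001,-0.068],"spin":0},{"offset":[0,0.001,-0.073],"spin":0},{"offset":[0,0.001,-0.075],"spin":0},{"offset":[0,0.001,-0.075],"spin":0}]' 0 20;  python3 -m crank '[{"offset":[0,0,-0.0006],"spin":0},{"offset":[0,0,-0.0012],"spin":0},{"offset":[0,0,-0.0018],"spin":0},{"offset":[0,0,-0.0022],"spin":0},{"offset":[0,0,-0.0026],"spin":0},{"offset":[0,0,-0.003],"spin":0},{"offset":[0,0,-0.003],"spin":0},{"offset":[0,0,-0.003],"spin":0}]'
```

```text
clock: 21.58
eef_pos: [502.3, 70.0, 137.8]
eef_rot: [3.136, 0.01, 1.748]
wrist_force: [0.1, 0.0, -0.4]
finger_gap: 0.3
clock: 22.25
eef_pos: [502.4, 70.0, 134.8]
eef_rot: [3.136, 0.01, 1.748]
wrist_force: [0.3, -0.8, -0.1]
finger_gap: 0.7
```

```bash
python3 -m crank '[{"offset":[0,0,-0.0003],"spin":0},{"offset":[0,0,-0.0006],"spin":0},{"offset":[0,0,-0.0009],"spin":0},{"offset":[0,0,-0.0012],"spin":0},{"offset":[0,0,-0.0012],"spin":0},{"offset":[0,0,-0.0012],"spin":0},{"offset":[0,0,-0.0012],"spin":0},{"offset":[0,0,-0.0012],"spin":0}]'
```

```text
clock: 22.92
eef_pos: [502.4, 70.0, 133.7]
eef_rot: [3.136, 0.01, 1.748]
wrist_force: [-0.1, -0.2, -0.2]
finger_gap: 0.3
```

```bash
python3 -m crank '[{"offset":[0,0,-0.0003],"spin":0},{"offset":[0,0,-0.0006],"spin":0},{"offset":[0,0,-0.0009],"spin":0},{"offset":[0,0,-0.0012],"spin":0},{"offset":[0,0,-0.0015],"spin":0},{"offset":[0,0,-0.0015],"spin":0},{"offset":[0,0,-0.0015],"spin":0},{"offset":[0,0,-0.0015],"spin":0}]'
python3 - <<'E'
from h import *
s=manip.read_state()
c=manip.camera("scene");d=manip.camera("side")
f=lambda q,X,r:(lambda uv:cv2.resize(np.asarray(q["pixels"])[uv[1]-r:uv[1]+r,uv[0]-r:uv[0]+r],(390,390),interpolation=cv2.INTER_CUBIC))(proj(q,X).astype(int))
X=[503,70,125];cv2.imwrite("pics/e2.png",np.hstack([f(c,X,28),f(d,X,28)])[:,:,::-1])
E
```

```text
clock: 23.58
eef_pos: [502.4, 70.0, 132.2]
eef_rot: [3.136, 0.01, 1.748]
wrist_force: [0.0, 0.5, 0.4]
finger_gap: 0.7
```

View pics/e2.png

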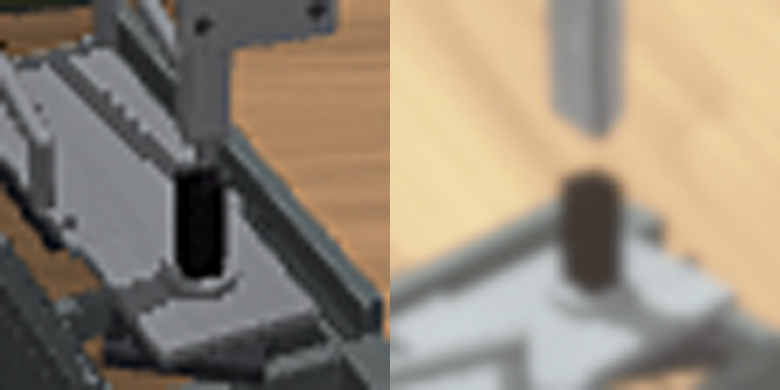

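Both views show a gap of about 12 mm between the fingertips and the handle top. I'll measure the top, the collar and the fingertips by two-view triangulation.

```bash
python3 - <<'E'
from h import *
c=manip.camera("scene");d=manip.camera("side");X=[503,70,125];k=390/56
oc=proj(c,X).astype(int)-28;od=proj(d,X).astype(int)-28
C=lambda u,v:np.array([u,v])/k-.5+oc+0; D=lambda u,v:np.array([u-390,v])/k-.5+od
print("top",tri(c,C(200,172),d,D(592,178)))
print("base",tri(c,C(202,275),d,D(590,288)))
print("finger",tri(c,C(202,143),d,D(598,137)))
for z in(80,86,132,136,150):print(z,((proj(c,[502.6,70.2,z])-oc)*k).round(),((proj(d,[502.6,70.2,z])-od)*k+[390,0]).round())
E
```

```text
top (array([501.29496973,  68.74527437, 139.81032263]), [[-0.2, 0.3], [-0.3, -0.4]])
base (array([502.55621016,  70.95979723,  83.45031335]), [[0.1, -0.1], [0.2, 0.2]])
finger (array([504.27597398,  69.25458037, 157.81160089]), [[-0.2, 0.3], [-0.4, -0.4]])
80 [198. 277.] [589. 294.]
86 [198. 266.] [588. 282.]
132 [198. 186.] [588. 186.]
136 [198. 179.] [588. 177.]
150 [199. 154.] [587. 147.]
```

The handle top triangulates to 136–139 and its base to 84–86, so the pin is seated and upright. The shut fingertips really sit about 20 mm above the nominal TCP, which explains the missing contact. I'll finish the touch slowly, as a light seating press.

```bash
python3 -m crank '[{"offset":[0,0,-0.0015],"spin":0},{"offset":[0,0,-0.003],"spin":0},{"offset":[0,0,-0.0045],"spin":0},{"offset":[0,0,-0.006],"spin":0},{"offset":[0,0,-0.0075],"spin":0},{"offset":[0,0,-0.009],"spin":0},{"offset":[0,0,-0.010],"spin":0},{"offset":[0,0,-0.010],"spin":0}]'
```

```text
clock: 24.45
eef_pos: [502.3, 70.0, 121.9]
eef_rot: [3.136, 0.01, 1.748]
wrist_force: [-0.5, -0.1, 0.0]
finger_gap: 0.3
```

```bash
python3 -m crank '[{"offset":[0,0,-0.0004],"spin":0},{"offset":[0,0,-0.0008],"spin":0},{"offset":[0,0,-0.0012],"spin":0},{"offset":[0,0,-0.0016],"spin":0},{"offset":[0,0,-0.002],"spin":0},{"offset":[0,0,-0.002],"spin":0},{"offset":[0,0,-0.002],"spin":0},{"offset":[0,0,-0.002],"spin":0}]'
```

```text
clock: 25.12
eef_pos: [502.3, 70.0, 120.0]
eef_rot: [3.136, 0.01, 1.748]
wrist_force: [0.7, -0.1, -0.4]
finger_gap: 0.2
```

```bash
python3 -m crank '[{"offset":[0,0,-0.0004],"spin":0},{"offset":[0,0,-0.0008],"spin":0},{"offset":[0,0,-0.001],"spin":0},{"offset":[0,0,-0.001],"spin":0},{"offset":[0,0,-0.001],"spin":0},{"offset":[0,0,-0.001],"spin":0},{"offset":[0,0,-0.001],"spin":0},{"offset":[0,0,-0.001],"spin":0}]'
```

```text
clock: 25.78
eef_pos: [502.3, 70.0, 119.0]
eef_rot: [3.136, 0.01, 1.748]
wrist_force: [0.0, -0.5, 0.5]
finger_gap: 0.3
```

```bash
python3 -m crank '[{"offset":[0,0,-0.0004],"spin":0},{"offset":[0,0,-0.0008],"spin":0},{"offset":[0,0,-0.0012],"spin":0},{"offset":[0,0,-0.0015],"spin":0},{"offset":[0,0,-0.0015],"spin":0},{"offset":[0,0,-0.0015],"spin":0},{"offset":[0,0,-0.0015],"spin":0},{"offset":[0,0,-0.0015],"spin":0}]'
```

```text
clock: 26.45
eef_pos: [502.3, 70.0, 117.5]
eef_rot: [3.136, 0.01, 1.748]
wrist_force: [-0.0, 0.1, 0.3]
finger_gap: -0.0
```

```bash
python3 -m crank '[{"offset":[0,0,-0.0004],"spin":0},{"offset":[0,0,-0.0008],"spin":0},{"offset":[0,0,-0.001],"spin":0},{"offset":[0,0,-0.001],"spin":0},{"offset":[0,0,-0.001],"spin":0},{"offset":[0,0,-0.001],"spin":0},{"offset":[0,0,-0.001],"spin":0},{"offset":[0,0,-0.001],"spin":0}]'
python3 - <<'E'
from h import *
c=manip.camera("scene");d=manip.camera("side")
f=lambda q,X,r:(lambda uv:cv2.resize(np.asarray(q["pixels"])[uv[1]-r:uv[1]+r,uv[0]-r:uv[0]+r],(390,390),interpolation=cv2.INTER_CUBIC))(proj(q,X).astype(int))
X=[503,70,125];cv2.imwrite("pics/e3.png",np.hstack([f(c,X,28),f(d,X,28)])[:,:,::-1])
E
```

```text
clock: 27.12
eef_pos: [502.3, 70.0, 116.5]
eef_rot: [3.136, 0.01, 1.748]
wrist_force: [-0.3, 0.1, 0.2]
finger_gap: 0.1
```

View pics/e3.png

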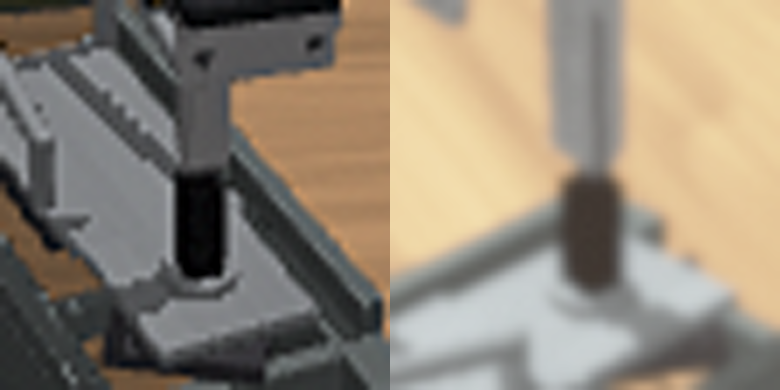

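The fingertips are now right at the handle top, (200,170) and (595,172) in the crops. One or two more small steps.

```bash
python3 -m crank '[{"offset":[0,0,-0.0003],"spin":0},{"offset":[0,0,-0.0006],"spin":0},{"offset":[0,0,-0.0009],"spin":0},{"offset":[0,0,-0.001],"spin":0},{"offset":[0,0,-0.001],"spin":0},{"offset":[0,0,-0.001],"spin":0},{"offset":[0,0,-0.001],"spin":0},{"offset":[0,0,-0.001],"spin":0}]'
```

```text
clock: 27.88
eef_pos: [502.3, 70.0, 115.5]
eef_rot: [3.136, 0.01, 1.748]
wrist_force: [-0.3, 1.8, -1.2]
finger_gap: 0.7
```

```bash
python3 -m crank '[{"offset":[0,0,-0.0003],"spin":0},{"offset":[0,0,-0.0006],"spin":0},{"offset":[0,0,-0.0008],"spin":0},{"offset":[0,0,-0.0008],"spin":0},{"offset":[0,0,-0.0008],"spin":0},{"offset":[0,0,-0.0008],"spin":0},{"offset":[0,0,-0.0008],"spin":0},{"offset":[0,0,-0.0008],"spin":0}]'
```

```text
clock: 28.55
eef_pos: [502.3, 70.0, 114.7]
eef_rot: [3.136, 0.01, 1.748]
wrist_force: [0.7, 0.5, 0.0]
finger_gap: 0.7
```

```bash
python3 -m crank '[{"offset":[0,0,-0.0003],"spin":0},{"offset":[0,0,-0.0006],"spin":0},{"offset":[0,0,-0.0009],"spin":0},{"offset":[0,0,-0.001],"spin":0},{"offset":[0,0,-0.001],"spin":0},{"offset":[0,0,-0.001],"spin":0},{"offset":[0,0,-0.001],"spin":0},{"offset":[0,0,-0.001],"spin":0}]'
```

```text
clock: 29.22
eef_pos: [502.3, 70.0, 113.7]
eef_rot: [3.136, 0.01, 1.748]
wrist_force: [-0.3, -0.1, -0.3]
finger_gap: 0.3
```

```bash
python3 -m crank '[{"offset":[0,0,-0.0003],"spin":0},{"offset":[0,0,-0.0006],"spin":0},{"offset":[0,0,-0.0009],"spin":0},{"offset":[0,0,-0.001],"spin":0},{"offset":[0,0,-0.001],"spin":0},{"offset":[0,0,-0.001],"spin":0},{"offset":[0,0,-0.001],"spin":0},{"offset":[0,0,-0.001],"spin":0}]'
```

```text
clock: 29.88
eef_pos: [502.3, 70.1, 112.7]
eef_rot: [3.136, 0.01, 1.748]
wrist_force: [1.4, 0.7, 0.1]
finger_gap: 0.5
```

```bash
python3 -m crank '[{"offset":[0,0,-0.0003],"spin":0},{"offset":[0,0,-0.0006],"spin":0},{"offset":[0,0,-0.0009],"spin":0},{"offset":[0,0,-0.0012],"spin":0},{"offset":[0,0,-0.0012],"spin":0},{"offset":[0,0,-0.0012],"spin":0},{"offset":[0,0,-0.0012],"spin":0},{"offset":[0,0,-0.0012],"spin":0}]'
```

```text
clock: 30.55
eef_pos: [502.3, 70.0, 111.5]
eef_rot: [3.136, 0.01, 1.748]
wrist_force: [-0.8, -0.3, 0.0]
finger_gap: 0.2
```

```bash
python3 -m crank '[{"offset":[0,0,-0.0003],"spin":0},{"offset":[0,0,-0.0006],"spin":0},{"offset":[0,0,-0.0009],"spin":0},{"offset":[0,0,-0.0012],"spin":0},{"offset":[0,0,-0.0012],"spin":0},{"offset":[0,0,-0.0012],"spin":0},{"offset":[0,0,-0.0012],"spin":0},{"offset":[0,0,-0.0012],"spin":0}]'
```

```text
clock: 31.22
eef_pos: [502.6, 70.1, 111.1]
eef_rot: [3.135, 0.01, 1.748]
wrist_force: [-2.6, 0.3, 8.4]
finger_gap: 0.2
```

Firm contact: 8 N with no give, so the pin is seated solidly. Backing off and doing the final check.

```bash
python3 -m crank '[{"offset":[0,0,0.01],"spin":0},{"offset":[0,0,0.03],"spin":0},{"offset":[0,0,0.06],"spin":0},{"offset":[0,0,0.09],"spin":0},{"offset":[0,0,0.12],"spin":0},{"offset":[0,0,0.13],"spin":0},{"offset":[0,0,0.13],"spin":0},{"offset":[0,0,0.13],"spin":0}]'
python3 - <<'E'
from h import *
s=manip.read_state();p=wristP(manip.camera("wrist"),s);c=manip.camera("scene")
a=cv2.imread("pics/scene0.png").astype(int)[:,:,::-1];b=np.asarray(c["pixels"]).astype(int)
df=abs(a-b).max(2)>50
for n,(x0,y0,x1,y1) in dict(lotion=(250,228,290,298),spray=(168,228,205,288),box1=(360,155,418,205),purple=(188,198,208,240)).items():print(n,df[y0:y1,x0:x1].sum())
f=np.asarray(p["pixels"]);u,v=proj(p,[503,70,90]).astype(int);print(u,v,s["clock"])
im=cv2.resize(f[v-60:v+60,u-60:u+60],(400,400),interpolation=cv2.INTER_CUBIC)
w=cv2.resize(np.asarray(c["pixels"])[100:300,160:420],(390,300));w=np.vstack([w,np.zeros((100,390,3),np.uint8)])
cv2.imwrite("pics/e4.png",np.hstack([im,w])[:,:,::-1])
E
```

```text
clock: 31.88
eef_pos: [502.4, 70.0, 240.5]
eef_rot: [3.135, 0.01, 1.748]
wrist_force: [0.5, -0.4, -0.6]
finger_gap: 0.8
lotion 700
spray 164
box1 509
purple 321
321 181 31.8833
```

View pics/e4.png

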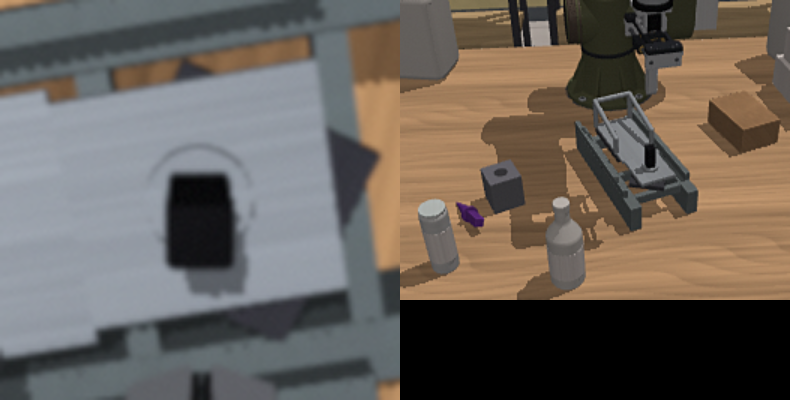

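The pin stands seated in the cradle at left crop (200,220). The bottle and can are upright where they were, and the brown carton looks unmoved; the larger pixel differences look like arm shadow. Handing in.

```bash
python3 -c "
from h import *
print(manip.sign_off(),manip.read_state()['clock'])"
```

```text
the job is handed in; nothing more can be done
the job is handed in; nothing more can be done
```

The pin is through both holes with its collar on the cradle, and it has been released. I handed the job in at about 32 s with the gripper well clear.

**What I did**
- I measured the hole from two wrist views. The anchor hole was 12.9 mm out of line, toward about 166° in world axes, close to the 13 mm stated.
- I gripped the black-handled pin and put its tip into the overlap of the two holes. I then eased it down and across so that it dragged the cradle into line.
- The force reading at the end of each move never exceeded about 6 N sideways or 8.4 N vertically. I did not log the peaks between readings.

**Last checks**
- **Seating:** the collar touched down with the hand at 93.8 mm, the same height as in the holder (93.9 mm). A light press of about 8 N on the handle top met firm resistance. Two-view measurement put the handle from about 84 to 139 mm, against 86 to 136 mm expected.
- **Bystanders:** the bottle, can and carton look unmoved in the last image. My automatic before/after pixel comparison there was inconclusive, because many pixels changed, which I put down to the arm's shadow.
- **Purple look-alike:** in the last image it lies beside the holder, while the first view seemed to show it standing. It was already lying when I first saw it close up, before I gripped anything. I don't believe I touched it.
- **Disagreement:** the shut fingertips met the handle about 25 mm lower in hand height than the nominal tool point implies. That touch therefore shows firm seating but not an exact height.

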